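Take the tufting gun's battery off charge

TASK

Take the battery pack off its charging dock: squeeze both of its side buttons together to unlatch it, and keep them squeezed while you pull it straight up out of the dock against the spring catch. Then lower it gently, without dropping it, so that it stands upright on its foot, on the cork liner in the free compartment of the plywood tray. Leave the yarn cone and the jar standing in their compartments and the wooden spool beside the dock where they are.

Things in the scene. Friction and masses are not known exactly. Their poses are not given: they have to be found in the camera images.
- dock: Grey plastic charging dock, fixed (place and yaw vary). Origin on the table under the centre of its bay, z up. Housing from x = -65 to +110 mm and y = -52 to +52 mm, 55 mm high; beyond x = +65 a power supply 70 mm high. The bay is an open well, 82 mm (x) by 46 mm (y), its floor 10 mm above the table.
- bay_mouth (a point): Centre of the bay's mouth, 55 mm above the table. A sprung steel roller in each x end of the bay snaps over a rib near the pack's foot: it resists the first 5 mm or so of lift; pulling past takes about 12 to 17 N besides the pack's weight, straight up.
- pack: Black battery pack, loose: upright block 80 mm (its x) by 44 mm (its y) by 100 mm high (103 with its grey cap), about 0.45 kg. Origin at the centre of its underside, z up. It starts standing 45 mm deep in the dock's bay, axes along the dock's, underside 10 mm above the table. Spring buttons on its +y and -y sides, gripped together from above, unlatch it.
- button_left_face (a point): Centre of the outer face of the grey button on the pack's +y side (moves with it): mid-length, 75 mm above the underside; 14 mm wide, 26 mm high, 7 mm proud. The two measure 58 mm across when free, 44 mm pressed flush. Each has a hook (22 to 31 mm above the underside, 4 mm out of the side) under the dock's rim.
- button_right_face (a point): The same for the like button on the pack's -y side. Unless both buttons are squeezed in by at least 4 mm the hooks stop the pack after about 2 mm of lift.
- button_left (a joint): Travel of the button on the pack's +y side, m: 0 free, 0.007 pressed flush with the pack. Sprung back: 3 N at 0, 6.5 N when flush.
- button_right (a joint): The same for the button on the pack's -y side.
- tray: Plywood tray, fixed (place and yaw vary), 124 mm (its x) by 276 mm (its y) by 50 mm high, walls and floor 6 mm thick. Origin under its centre, z up. Three equal compartments side by side along y, each 112 mm (x) by 84 mm (y) inside, centred at y = -90, 0 and +90 mm. Which is free varies.
- liner: Thin brown cork mat, 100 mm (its x) by 76 mm (its y) by 3 mm, fixed in the middle of the floor of the free compartment; axes along the tray's axes. Origin at the centre of its underside, which lies on the tray floor 6 mm above the table; the pack is to stand on its top, 9 mm above the table.
- cone: Grey yarn cone, 68 mm across at the foot and 95 mm high, loose, upright in one of the other two compartments. Origin at the centre of its underside.
- jar: White jar with a steel lid, 60 mm across and 85 mm high, loose, upright in the remaining compartment. Origin at the centre of its underside.
- spool: Small wooden spool, 44 mm across and 44 mm high, loose, upright on the table next to the dock on its +y side. Origin at the centre of its underside.

How it is judged (in metres and radians):
On the way, in this order (a step that is already met when the one before it is completed fails the run):
1. both side buttons are squeezed in while the pack stands in the dock (value of joint each of button_left, button_right above 0.003 m and z of pack in the frame of dock below 0.04 m), for 0.05 s.
2. the pack has been pulled up clear of the dock (z of pack in the frame of dock above 0.06 m), for 0.05 s.
At the end, for the whole second after the job is handed in: The pack stands upright (within 0.1 rad) and at rest on the cork liner's compartment floor: its foot within 32 mm (x) and 25 mm (y) of the liner's centre and no more than 5 mm above the cork. Cone, jar and spool stand upright (x of pack in the frame of liner between -0.032 and 0.032 m and y of pack in the frame of liner between -0.025 and 0.025 m and z of pack in the frame of liner between -0.002 and 0.008 m and angle between pack's own z axis and vertical below 0.1 rad and linear speed of pack below 0.02 m/s and angle between each of cone, jar, spool's own z axis and vertical below 0.15 rad); the robot touches nothing.
It fails at once if the pack is dropped or thrown down onto the liner (moving faster than 0.3 m/s within 30 mm above the floor of the compartment) (horizontal distance between pack and liner below 0.06 m and z of pack in the frame of liner below 0.033 m and linear speed of pack above 0.3 m/s).
It fails at once if the yarn cone, jar or spool is shifted by more than 30 mm (distance of any of cone, jar, spool from where it was at the start of the episode above 0.03 m).
It also fails if it takes over 42 s, if anything falls off the work surface, if the arm or the gripper's body presses on something with over 40 N, if the wrist force passes 120 N, or if a joint passes its speed limit or range.

ROBOT

A 6-joint arm with a two-finger parallel gripper is mounted at the origin on the work surface. World frame = base frame: x ahead of the robot, y to its left, z up, the work surface at z = 0. Lengths are in mm, angles in degrees, forces in N, time in s.
With the tool pointing down it reaches from about 375 to 925 mm from the base axis. Payload 5.7 kg.
Tool frame: the origin (TCP) lies midway between the tips of the shut fingers; the grasp point (between the pads) lies 19 mm behind it; x points along the fingers, y is the direction in which the jaws open and shut, and the axes are right-handed (so a half turn about x gives the same grasp; the last joint's range is limited). The gripper opens to 85 mm and grips with 20 to 120 N. Pads are 22 mm wide; open, the fingers measure 114 mm over their backs; the gripper's body (76 mm by 85 mm) begins 54 mm behind the grasp point. The pads swing forward as they close: fully open they stand 13 mm farther back than shut.
Start: joints at [56.603, 20.558, 86.54, -0, 72.909, -6.595], TCP at [270.541, 535.507, 203.567] pointing down, gripper open.
Joint ranges: [-170.27, 170.27], [-57.76, 135], [12.27, 136.19], [-55.21, 235.2], [11.17, 155.16], [-170.74, 170.74]. Speed limits (degrees/s): [136.94, 136.94, 180, 180, 180, 180].

INTERFACE

Orientations are given as [roll, pitch, yaw] about the fixed x, y, z axes, in that order (R = Rz(yaw) Ry(pitch) Rx(roll)).
In Python, from plant import bot gives the robot as it stands. The module is installed in compiled form; this text tells all that it offers.
- The arm moves only by the tool step_arm, never from a script. Its argument "plan" is a list of rows, each an object with "xyz": the shift along the world's x, y, z in mm, a list of three; "turn": the turn, a rotation vector about the world's x, y, z in rad, a list of three. In form: [{"xyz": [dx, dy, dz], "turn": [ax, ay, az]}, ...]. A call has exactly 8 rows; each row is the pose to reach, as a shift and turn from the pose measured when the call began; what a row does not reach only later rows make up. A row lasts 1/10 s, in which the tool goes at most 50 mm and 8.59 degrees, less where a joint would pass 70% of its speed; a pose out of reach is approached as far as the arm can. A call with a gripper value outside its range is refused whole. "jaw" is the closure, from 0 (fully open) to 1 (shut), set as the call begins (left out, the last holds). The fingers move at their own pace and stop on an object; "force" is the grip in N (left out, the last holds). Time passes only in rows, so rows that repeat a pose let the fingers close, or fill a call up. It gives the time, the measured TCP pose, the force and the opening at its end, in the units of the state.
- bot.get_obs(): the state, without advancing time (a new reading comes with each control period).
- bot.get_image(name): name is "scene" or "side" or "wrist"; returns a dict with "image" (420x560x3 uint8, red, green, blue), "depth" (420x560 float32, mm along the optical axis (not along the pixel's ray), 0 where there is no reading), "camera_matrix" (3x3 intrinsics, pixels), "position" and "rotation" of the camera in the world; the wrist camera has in their place "tool_from_camera" (4x4, takes a point from camera to tool coordinates, whose origin is the TCP and whose axes are the tool frame's). Camera axes: x right, y down, z forward; pixel columns grow to the right and rows downward; lengths in mm; the calibration is good to about 2 mm. The wrist camera is an equidistant fisheye: a pixel r from the principal point sees the ray r / f radians off the axis. A picture is of the moment at which its call begins: read the wrist's pose just before it.
- bot.sign_off(): hands the job in, once; it reports no verdict.
The state is a dict: "t": time; "q": joint angles; "joint_velocities": joint speeds; "joint_efforts": joint torques, N m; "tcp_pos": TCP position; "ee_rot": TCP orientation; "force": force on the tool from outside, world axes, zero at the start; "moment": the same for the moment, N m; "gripper_width": finger opening in mm.
Only numpy, scipy, OpenCV 4.12 (cv2) and the standard library are available. Lean on these libraries where they do the work, as an engineer would, in place of code of your own. Each camera call takes 0.05 s, during which the arm holds its last target. There are 200 camera calls.

## Working session

There is one attempt and no reset: what is moved stays moved. The work goes in short steps, Python scripts to look and compute and a tool call to move; the robot and the scene stay as the last step left them, time stands still between calls to the robot, and variables do not carry over. Pictures are saved under pics/ and viewed, about 8 in all and at most 12, crops included, and the job is handed in when it is done.

Besides the shell and the picture viewer there is one more tool, called as a command line: name --argument value ..., lists and objects as JSON in quotes. step_arm: Moves the arm, as the interface text tells. Its arguments: {"type":"object","properties":{"plan":{"type":"array","items":{"type":"object","properties":{"xyz":{"type":"array","items":{"type":"number"}},"turn":{"type":"array","items":{"type":"number"}}}}},"jaw":{"type":"number"},"force":{"type":"number"}},"required":["plan"]}

```bash
mkdir -p pics; cat > h.py <<'E'
import numpy as np, cv2
from plant import bot
def snap(name,fn):
    d=bot.get_image(name); cv2.imwrite(f'pics/{fn}.png',d['image'][:,:,::-1]); np.savez(f'pics/{fn}.npz',**d); return d
def cloud(d):
    K=d['camera_matrix'];Z=d['depth'];v,u=np.mgrid[:Z.shape[0],:Z.shape[1]]
    P=np.stack([(u-K[0,2])/K[0,0]*Z,(v-K[1,2])/K[1,1]*Z,Z],-1)
    W=P@np.asarray(d['rotation']).T+np.asarray(d['position']); W[Z==0]=np.nan
    return W
E
python3 - <<'E'
from h import *
o=bot.get_obs();print(o)
for n in ('scene','side'):
    d=snap(n,n+'0');print(n,d['position'],d['rotation'],d['camera_matrix'])
a=cv2.imread('pics/scene0.png');b=cv2.imread('pics/side0.png')
E
```

```text
{'t': 0.0, 'q': array([ 5.66021736e+01,  2.05991425e+01,  8.66022442e+01,  1.07855394e-03,
        7.29079125e+01, -6.59357067e+00]), 'joint_velocities': array([-0.06468815,  0.01536317, -0.01770463,  0.01571359,  0.02855098,
       -0.07075403]), 'joint_efforts': array([-3.59945334e-03, -5.27595091e+01, -2.78617716e+01, -4.72650336e-04,
        1.31056338e-02, -7.39539382e-05]), 'tcp_pos': array([270.13327945, 534.89605731, 202.71946368]), 'ee_rot': array([ -97.13365489,   89.89069591, -123.93822861]), 'force': array([ 0.34135462, -0.73746467,  0.24117911]), 'moment': array([-0.03058679,  0.01330843,  0.04733477]), 'gripper_width': 85.1072031041817}
scene [ 914.3588064  -416.50163864 1059.92224053] [-148.76448561   -0.53038672   40.39823213] [[457.04695302   0.         281.77670212]
 [  0.         457.04695302 217.10028393]
 [  0.           0.           1.        ]]
side [416.26051075 639.64756579 554.86018546] [-1.27706576e+02 -1.06475209e-01 -1.70591025e+02] [[403.54956389   0.         270.47076878]
 [  0.         403.54956389 211.63156903]
 [  0.           0.           1.        ]]
```

View pics/scene0.png

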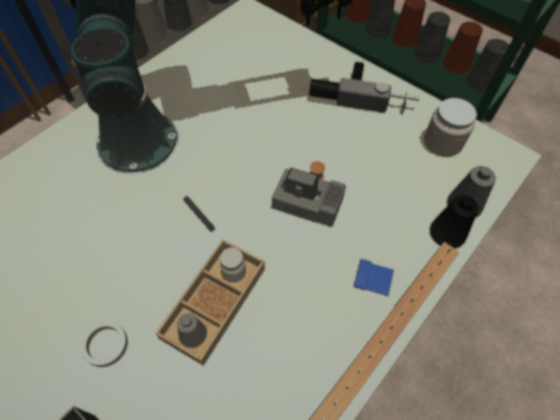

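View pics/side0.png

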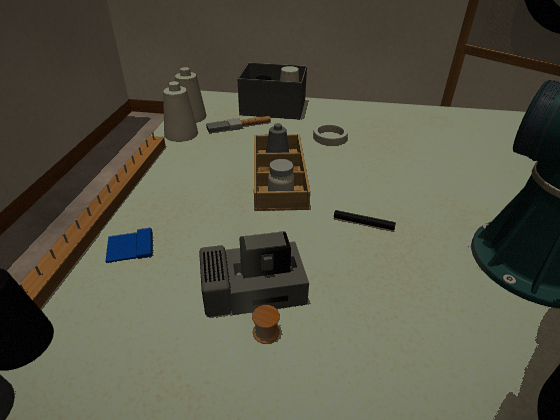

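The scene picture shows the dock at about (308,195) with the pack at (300,182) and the spool at (317,168). The tray is at (212,298): jar at (232,262), cone at (190,328), and the cork liner in the free middle compartment at (213,298). The side picture agrees, with the pack at (265,255). I'll measure from depth.

```bash
cat >> h.py <<'E'
from scipy.spatial.transform import Rotation as Rn
def cloud(d):
    K=d['camera_matrix'];Z=d['depth'];v,u=np.mgrid[:Z.shape[0],:Z.shape[1]]
    P=np.stack([(u-K[0,2])/K[0,0]*Z,(v-K[1,2])/K[1,1]*Z,Z],-1)
    W=P@Rn.from_euler('xyz',np.asarray(d['rotation']),degrees=True).as_matrix().T+np.asarray(d['position']); W[Z==0]=np.nan
    return W
def rect(p):
    return cv2.minAreaRect(p[:,:2].astype(np.float32))
E
python3 - <<'E'
from h import *
for n,boxes in (('scene',dict(dock=(265,160,352,230),tray=(150,235,272,365))),('side',dict(dock=(190,225,315,320),tray=(245,125,320,215)))):
    W=cloud(np.load(f'pics/{n}0.npz'))
    for k,(u0,v0,u1,v1) in boxes.items():
        P=W[v0:v1,u0:u1].reshape(-1,3);P=P[np.isfinite(P).all(1)]
        rs=dict(dock=[(48,60),(64,76),(102,120),(30,120)],tray=[(43,55),(5,14),(75,100),(20,100)])[k]
        print(n,k,'table z',np.median(P[P[:,2]<4][:,2]))
        for a,b in rs:
            q=P[(P[:,2]>a)&(P[:,2]<b)]
            if len(q)>10: print((a,b),len(q),q.mean(0).round(1),np.percentile(q,[50],0).round(1),[np.round(x,1) for x in rect(q)])
E
```

```text
scene dock table z -1.1129050358188124
(48, 60) 917 [523.4 136.3  53.9] [[531.6 128.2  53.9]] [array([529. , 159.7]), array([176., 108.]), np.float64(20.0)]
(64, 76) 612 [584.6 173.4  69.2] [[589.9 172.2  69.1]] [array([543.5, 162.8]), array([146.7, 103.4]), np.float64(19.6)]
(102, 120) 463 [510.8 148.9 110.6] [[511.  147.7 111.1]] [array([508.7, 152. ]), array([79.8, 48.2]), np.float64(19.3)]
(30, 120) 2714 [536.4 152.3  67.5] [[535.9 142.5  58.7]] [array([518.3, 189.4]), array([176.2, 174.6]), np.float64(19.9)]
scene tray table z -0.9512859886820024
(43, 55) 1163 [ 543.4 -225.4   47.8] [[ 549.  -237.6   48. ]] [array([ 538.1, -213.4]), array([125.7, 276.9]), np.float64(11.3)]
(5, 14) 2012 [ 538.  -219.1    8.1] [[ 539.4 -215.6    7.7]] [array([ 526. , -202.9]), array([262.1, 323.6]), np.float64(48.3)]
(75, 100) 745 [ 539.7 -207.6   88.5] [[ 540.  -147.4   89. ]] [array([ 540., -212.]), array([ 53.4, 227.9]), np.float64(12.4)]
(20, 100) 3558 [ 542.7 -219.6   51.6] [[ 545.1 -226.    46.8]] [array([ 538. , -213.6]), array([127.1, 276.9]), np.float64(10.8)]
side dock table z 0.55848282
[... 342 characters left out ...]
.2, 45.5]), np.float64(19.7)]
(30, 120) 6568 [520.6 184.2  67.6] [[516.1 181.4  57.5]] [array([518.1, 185.7]), array([175.4, 160. ]), np.float64(19.5)]
side tray table z 0.6258919119503616
(43, 55) 917 [ 528.3 -179.1   48.4] [[ 526.4 -158.1   49.1]] [array([ 535.1, -212. ]), array([122.8, 279.3]), np.float64(11.2)]
(5, 14) 602 [ 529.9 -195.7    8.9] [[ 524.3 -169.7    8.5]] [array([ 532. , -268.3]), array([406.1, 165.7]), np.float64(89.5)]
(75, 100) 549 [ 529.1 -174.7   87.7] [[ 528.6 -127.9   89.8]] [array([ 533.7, -209.6]), array([ 51.2, 228.6]), np.float64(9.6)]
(20, 100) 3204 [ 527.9 -184.4   50.2] [[ 527.7 -156.3   45.8]] [array([ 535.5, -273.2]), array([172.7, 416.4]), np.float64(0.0)]
```

```bash
python3 - <<'E'
from h import *
o=bot.get_obs();R=Rn.from_euler('xyz',o['ee_rot'],degrees=True).as_matrix()
print(R.round(3)); a=np.degrees(np.arctan2(R[1,1],R[0,1])); print('tool y azim',a)
print(bot.get_obs()['tcp_pos'])
E
```

```text
[[-0.001  0.451  0.893]
 [-0.001  0.893 -0.451]
 [-1.    -0.002 -0.   ]]
tool y azim 63.19664364108774
[270.17779637 534.97685314 202.82281327]
```

step_arm --plan '[{"xyz":[25,-40,0],"turn":[0,0,0.1]},{"xyz":[50,-80,0],"turn":[0,0,0.2]},{"xyz":[75,-121,0],"turn":[0,0,0.3]},{"xyz":[100,-161,0],"turn":[0,0,0.4]},{"xyz":[125,-201,0],"turn":[0,0,0.5]},{"xyz":[150,-242,0],"turn":[0,0,0.6]},{"xyz":[175,-282,0],"turn":[0,0,0.7]},{"xyz":[200,-322,0],"turn":[0,0,0.81]}]' --jaw 0 --force 40

```text
t: 0.9
tcp_pos: [470.6, 211.1, 202.7]
ee_rot: [-109.1, 89.9, -89.2]
force: [0.8, -0.3, -0.7]
gripper_width: 85.5
```

step_arm --plan '[{"xyz":[12,-20,0],"turn":[0,0,0]},{"xyz":[24,-40,0],"turn":[0,0,0]},{"xyz":[36,-58,0],"turn":[0,0,0]},{"xyz":[36,-58,-15],"turn":[0,0,0]},{"xyz":[36,-58,-30],"turn":[0,0,0]},{"xyz":[36,-58,-45],"turn":[0,0,0]},{"xyz":[36,-58,-45],"turn":[0,0,0]},{"xyz":[36,-58,-45],"turn":[0,0,0]}]'

```text
t: 1.7
tcp_pos: [506.2, 153.1, 157.5]
ee_rot: [-140.9, 89.9, -121.0]
force: [0.1, -0.5, 0.3]
gripper_width: 85.2
```

```bash
python3 - <<'E'
from h import *
o=bot.get_obs();print(o['tcp_pos'],o['ee_rot'],o['q'])
R=Rn.from_euler('xyz',o['ee_rot'],degrees=True).as_matrix()
d=snap('wrist','w1');K=d['camera_matrix'];T=np.array(d['tool_from_camera']);print(K[0,0],K[0,2],K[1,2],T.round(2))
def W(fish):
    Z=d['depth'];v,u=np.mgrid[:420,:560];x=u-K[0,2];y=v-K[1,2];r=np.hypot(x,y)+1e-9;th=r/K[0,0]
    t=np.tan(th);P=np.stack([x/r*t*Z,y/r*t*Z,Z],-1);P=P@T[:3,:3].T+T[:3,3]
    W=P@R.T+o['tcp_pos'];W[(Z==0)|(th>1.4)]=np.nan;return W
w=W(1).reshape(-1,3);w=w[np.isfinite(w).all(1)]
az=np.radians(19.6);ex=np.array([np.cos(az),np.sin(az)]);
L=np.c_[(w[:,:2]-[507,153.3])@ex,(w[:,:2]-[507,153.3])@[-ex[1],ex[0]],w[:,2]]
for a,b in((107,118),(80,102),(50,59),(64,75)):
    m=(L[:,2]>a)&(L[:,2]<b)&(abs(L[:,0])<130)&(abs(L[:,1])<70);q=L[m]
    if len(q): print(a,b,len(q),np.percentile(q,[0.5,5,50,95,99.5],0).round(1).tolist(),[np.round(x,1) for x in rect(q)])
E
```

```text
[506.23342167 153.08008813 157.48025702] [-140.88785095   89.87437877 -121.03284133] [   9.41219048   17.59046367   98.44721014   -0.10632657   64.04385787
 -100.39621377]
325.19226210127806 281.7342659330821 204.4432114442812 [[  -0.     -0.3     0.95 -170.32]
 [   1.      0.      0.      0.22]
 [  -0.      0.95    0.3   -78.38]
 [   0.      0.      0.      1.  ]]
107 118 6315 [[-41.5, -22.2, 107.4], [-38.5, -19.8, 108.7], [-6.6, -0.3, 113.0], [32.3, 19.0, 114.4], [37.1, 21.1, 115.0]] [array([-2. , -0.6]), array([79.7, 44.3]), np.float64(0.3)]
80 102 618 [[-42.0, -29.5, 80.5], [-41.9, -28.1, 81.8], [-8.6, 1.0, 96.9], [3.2, 27.4, 100.5], [4.9, 28.3, 101.6]] [array([-18.6,  -0.4]), array([58.4, 47.4]), np.float64(89.3)]
50 59 9053 [[-66.5, -52.1, 52.8], [-63.8, -49.5, 53.8], [-21.5, 0.9, 55.0], [56.5, 48.8, 56.1], [63.8, 51.5, 57.2]] [array([ 0.9, -0.3]), array([104.9, 135.6]), np.float64(89.9)]
64 75 4428 [[-41.9, -51.0, 64.2], [64.0, -45.4, 65.8], [80.5, -0.1, 69.8], [101.8, 44.9, 71.9], [105.9, 50.4, 72.8]] [array([32.2, -0.6]), array([148.7, 104.2]), np.float64(0.4)]
```

View pics/w1.png

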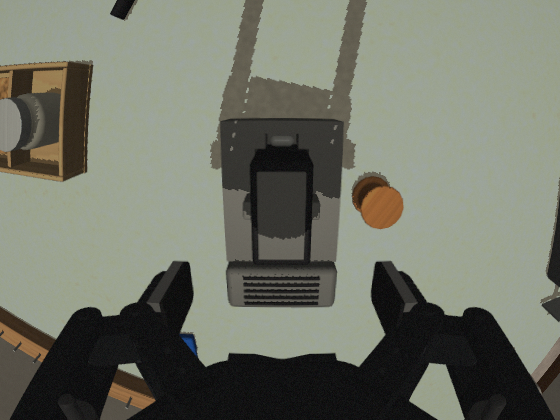

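The picture shows the pack centred between the fingers (pack top at about (281,205), fingers at x≈180 and 385), with the spool at (380,205) clear of them. Depth agrees to within 1 mm, so I'll descend.

step_arm --plan '[{"xyz":[0,0,-15],"turn":[0,0,0]},{"xyz":[0,0,-30],"turn":[0,0,0]},{"xyz":[0,0,-45],"turn":[0,0,0]},{"xyz":[0,0,-60],"turn":[0,0,0]},{"xyz":[0,0,-75],"turn":[0,0,0]},{"xyz":[0,0,-88],"turn":[0,0,0]},{"xyz":[0,0,-95],"turn":[0,0,0]},{"xyz":[0,0,-95],"turn":[0,0,0]}]'

```text
t: 2.55
tcp_pos: [506.7, 153.3, 62.9]
ee_rot: [-120.5, 89.9, -100.7]
force: [-0.3, 0.2, 0.4]
gripper_width: 85.4
```

step_arm --plan '[{"xyz":[0,0,0],"turn":[0,0,0]},{"xyz":[0,0,0],"turn":[0,0,0]},{"xyz":[0,0,0],"turn":[0,0,0]},{"xyz":[0,0,0],"turn":[0,0,0]},{"xyz":[0,0,0],"turn":[0,0,0]},{"xyz":[0,0,0],"turn":[0,0,0]},{"xyz":[0,0,0],"turn":[0,0,0]},{"xyz":[0,0,0],"turn":[0,0,0]}]' --jaw 1 --force 60

```text
t: 3.35
tcp_pos: [508.0, 153.3, 64.4]
ee_rot: [-53.0, 89.8, -33.1]
force: [-0.2, -1.1, 8.6]
gripper_width: 42.6
```

step_arm --plan '[{"xyz":[0,0,0],"turn":[0,0,0]},{"xyz":[0,0,0],"turn":[0,0,0]},{"xyz":[0,0,2],"turn":[0,0,0]},{"xyz":[0,0,4],"turn":[0,0,0]},{"xyz":[0,0,6],"turn":[0,0,0]},{"xyz":[0,0,8],"turn":[0,0,0]},{"xyz":[0,0,10],"turn":[0,0,0]},{"xyz":[0,0,12],"turn":[0,0,0]}]' --jaw 1 --force 90

```text
t: 4.15
tcp_pos: [508.3, 153.4, 77.2]
ee_rot: [-44.2, 89.8, -24.3]
force: [0.0, 0.3, -3.9]
gripper_width: 41.5
```

```bash
python3 - <<'E'
from h import *
o=bot.get_obs();print(o['tcp_pos'],o['force'],o['moment'],o['gripper_width'])
d=snap('side','s2');c=d['image'][180:330,180:330,::-1];cv2.imwrite('pics/s2c.png',cv2.resize(c,(600,600),interpolation=cv2.INTER_CUBIC))
E
```

```text
[508.32917841 153.4151949   77.22967903] [ 0.020782    0.31621015 -3.91936593] [-0.00451484  0.271224    0.05286318] 41.521023687176005
```

View pics/s2c.png

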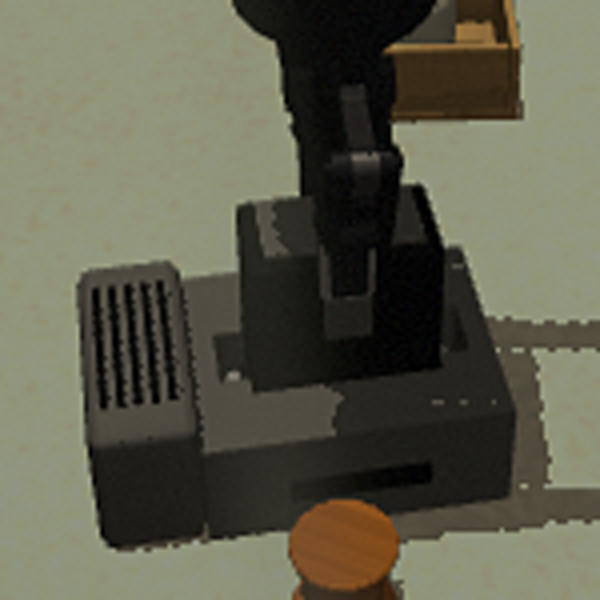

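The crop shows the pack raised in the jaws; its lower edge is at about (345,380), above the dock top. The force of about −4 N is the pack's weight, so the catch is passed. I'll lift on.

step_arm --plan '[{"xyz":[0,0,10],"turn":[0,0,0]},{"xyz":[0,0,22],"turn":[0,0,0]},{"xyz":[0,0,36],"turn":[0,0,0]},{"xyz":[0,0,52],"turn":[0,0,0]},{"xyz":[0,0,70],"turn":[0,0,0]},{"xyz":[0,0,88],"turn":[0,0,0]},{"xyz":[0,0,105],"turn":[0,0,0]},{"xyz":[0,0,115],"turn":[0,0,0]}]'

```text
t: 5.0
tcp_pos: [509.3, 153.5, 195.4]
ee_rot: [-27.9, 89.6, -8.0]
force: [-0.1, -0.2, -4.0]
gripper_width: 42.2
```

```bash
python3 - <<'E'
from h import *
o=bot.get_obs();print(o['tcp_pos'],o['force'],o['moment'],o['gripper_width'],o['q'])
d=snap('side','s3');W=cloud(d).reshape(-1,3);
m=(W[:,2]>75)&(np.hypot(W[:,0]-507,W[:,1]-153)<75);P=W[m]
az=np.radians(19.8);ex=np.array([np.cos(az),np.sin(az)])
L=np.c_[(P[:,:2]-o['tcp_pos'][:2])@ex,(P[:,:2]-o['tcp_pos'][:2])@[-ex[1],ex[0]],P[:,2]]
f=L[(abs(L[:,1]-22)<4)&(L[:,2]<230)&(abs(L[:,0])<45)]
print(len(f),np.percentile(f,[0.5,5,50,95,99.5],0).round(1))
for s in((-45,-30),(-30,-15),(15,30),(30,45)):
    g=f[(f[:,0]>s[0])&(f[:,0]<s[1])]; print(s,len(g),g[:,2].min() if len(g) else 0,g[:,2].max() if len(g) else 0)
c=d['image'][100:310,150:360,::-1];cv2.imwrite('pics/s3c.png',cv2.resize(c,(600,600),interpolation=cv2.INTER_CUBIC))
E
```

```text
[509.31279547 153.5344123  195.36564094] [-0.12708049 -0.1759321  -3.95106126] [ 0.01965959 -0.06250561  0.01135507] 42.20127125103808 [   9.4231223    15.23032019   95.80810468   -0.12667472   68.58605
 -100.41351681]
2358 [[-40.8  19.1 142.9]
 [-37.1  20.7 147.6]
 [ -0.8  22.1 188.2]
 [ 34.7  23.5 224.7]
 [ 37.8  24.2 229.4]]
(-45, -30) 334 142.49628547634632 229.9732016995389
(-30, -15) 443 141.5331523973813 229.99780786694856
(15, 30) 462 142.0847143886608 229.77998243414112
(30, 45) 265 143.402542611853 229.53235341261035
```

View pics/s3c.png

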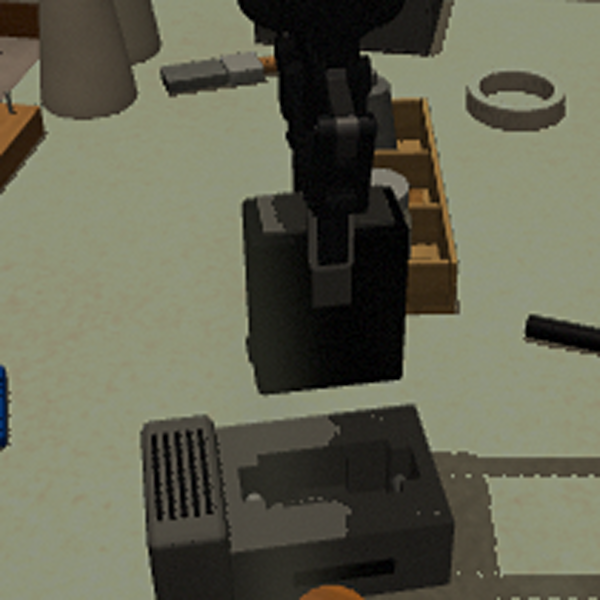

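The crop shows the pack hanging upright in the jaws above the empty bay. Depth puts its underside at z≈142, which is about 53 mm below the TCP. Next I carry it to the tray.

step_arm --plan '[{"xyz":[1,-15,0],"turn":[0,0,-0.01]},{"xyz":[4,-45,0],"turn":[0,0,-0.02]},{"xyz":[7,-85,0],"turn":[0,0,-0.04]},{"xyz":[10,-125,0],"turn":[0,0,-0.06]},{"xyz":[13,-165,0],"turn":[0,0,-0.08]},{"xyz":[16,-205,0],"turn":[0,0,-0.1]},{"xyz":[19,-240,0],"turn":[0,0,-0.12]},{"xyz":[22,-265,0],"turn":[0,0,-0.14]}]'

```text
t: 5.85
tcp_pos: [531.1, -114.6, 195.6]
ee_rot: [-33.1, 89.6, -21.4]
force: [0.3, 1.1, -5.1]
gripper_width: 41.7
```

step_arm --plan '[{"xyz":[1,-20,0],"turn":[0,0,-0.01]},{"xyz":[2,-40,0],"turn":[0,0,-0.01]},{"xyz":[4,-60,0],"turn":[0,0,-0.01]},{"xyz":[5,-80,0],"turn":[0,0,-0.01]},{"xyz":[6,-94,0],"turn":[0,0,-0.01]},{"xyz":[6,-101,0],"turn":[0,0,-0.01]},{"xyz":[6,-101,0],"turn":[0,0,-0.01]},{"xyz":[6,-101,0],"turn":[0,0,-0.01]}]'

```text
t: 6.65
tcp_pos: [536.7, -214.9, 195.4]
ee_rot: [-27.6, 89.6, -16.4]
force: [0.1, -0.2, -4.2]
gripper_width: 41.6
```

```bash
python3 - <<'E'
from h import *
o=bot.get_obs();print(o['tcp_pos'],o['ee_rot'],o['force'],o['gripper_width'])
R=Rn.from_euler('xyz',o['ee_rot'],degrees=True).as_matrix();print('az',np.degrees(np.arctan2(R[1,1],R[0,1])),R[:,0])
for n,b in(('scene',(140,215,290,375)),('side',(230,30,330,215))):
    d=snap(n,n+'4');c=d['image'][b[1]:b[3],b[0]:b[2],::-1];cv2.imwrite(f'pics/{n}4c.png',cv2.resize(c,None,fx=3.2,fy=3.2,interpolation=cv2.INTER_CUBIC))
    W=cloud(d).reshape(-1,3);W=W[np.isfinite(W).all(1)]
    for (a,z) in((43,55),):
        q=W[(W[:,2]>a)&(W[:,2]<z)&(abs(W[:,0]-536)<95)&(abs(W[:,1]+212)<165)];print(n,[np.round(x,1) for x in rect(q)])
    # pack lower part
    q=W[(W[:,2]>105)&(W[:,2]<170)&(np.hypot(W[:,0]-536,W[:,1]+212)<70)]
    if len(q)>20:print('pack',len(q),[np.round(x,1) for x in rect(q)],q[:,2].min())
E
python3 -c "
import cv2,numpy as np
a=cv2.imread('pics/scene4c.png');b=cv2.imread('pics/side4c.png');h=max(a.shape[0],b.shape[0])
p=lambda x:np.pad(x,((0,h-x.shape[0]),(0,0),(0,0)))
o=np.hstack([p(a),p(b)]);o=cv2.resize(o,None,fx=min(1,800/o.shape[1],600/h),fy=min(1,800/o.shape[1],600/h));cv2.imwrite('pics/c4.png',o)"
```

```text
[ 536.66689727 -214.94311646  195.40563123] [-27.5560784   89.62942836 -16.43431262] [ 0.08268234 -0.20059455 -4.22835998] 41.62719316179482
az 101.12127428097791 [ 0.00620341 -0.0018298  -0.99997908]
scene [array([ 538.3, -213.5]), array([126.2, 276.7]), np.float64(10.9)]
pack 199 [array([ 549.5, -229.8]), array([87.7, 37.3]), np.float64(40.4)] 141.25954418169545
side [array([ 535.1, -212. ]), array([122.9, 279.7]), np.float64(11.2)]
pack 393 [array([ 535.3, -196. ]), array([27.4, 85.3]), np.float64(85.2)] 142.66502709535354
```

View pics/c4.png

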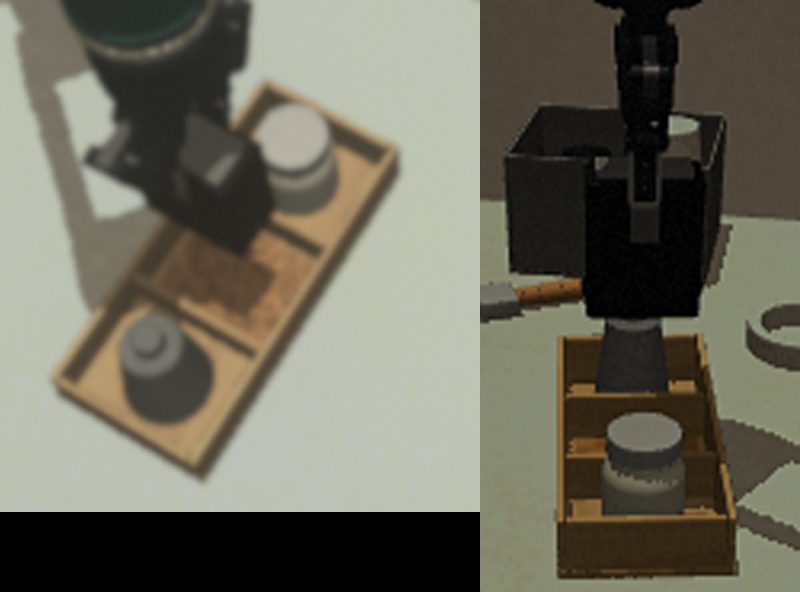

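The picture shows the pack upright above the middle compartment, with the cork at (240,280) and the jar and cone clear of it. I'll lower gently.

step_arm --plan '[{"xyz":[0,2,-10],"turn":[0,0,0]},{"xyz":[0,2,-26],"turn":[0,0,0]},{"xyz":[0,2,-44],"turn":[0,0,0]},{"xyz":[0,2,-62],"turn":[0,0,0]},{"xyz":[0,2,-80],"turn":[0,0,0]},{"xyz":[0,2,-96],"turn":[0,0,0]},{"xyz":[0,2,-108],"turn":[0,0,0]},{"xyz":[0,2,-115],"turn":[0,0,0]}]'

```text
t: 7.55
tcp_pos: [536.2, -211.7, 79.1]
ee_rot: [-24.6, 89.7, -13.4]
force: [-0.5, -0.1, -4.6]
gripper_width: 41.5
```

step_arm --plan '[{"xyz":[0,0,-2],"turn":[0,0,0]},{"xyz":[0,0,-4],"turn":[0,0,0]},{"xyz":[0,0,-6],"turn":[0,0,0]},{"xyz":[0,0,-8],"turn":[0,0,0]},{"xyz":[0,0,-10],"turn":[0,0,0]},{"xyz":[0,0,-12],"turn":[0,0,0]},{"xyz":[0,0,-13],"turn":[0,0,0]},{"xyz":[0,0,-14],"turn":[0,0,0]}]'

```text
t: 8.35
tcp_pos: [536.2, -211.8, 65.1]
ee_rot: [-24.8, 89.7, -13.6]
force: [0.8, -0.6, -5.2]
gripper_width: 42.0
```

step_arm --plan '[{"xyz":[0,0,-1],"turn":[0,0,0]},{"xyz":[0,0,-1.5],"turn":[0,0,0]},{"xyz":[0,0,-2],"turn":[0,0,0]},{"xyz":[0,0,-2.5],"turn":[0,0,0]},{"xyz":[0,0,-3],"turn":[0,0,0]},{"xyz":[0,0,-3],"turn":[0,0,0]},{"xyz":[0,0,-3],"turn":[0,0,0]},{"xyz":[0,0,-3],"turn":[0,0,0]}]'

```text
t: 9.15
tcp_pos: [536.6, -211.9, 63.7]
ee_rot: [-26.3, 89.6, -15.1]
force: [-3.1, 1.1, 11.0]
gripper_width: 41.9
```

step_arm --plan '[{"xyz":[0,0,-0.5],"turn":[0,0,0]},{"xyz":[0,0,-0.5],"turn":[0,0,0]},{"xyz":[0,0,-0.5],"turn":[0,0,0]},{"xyz":[0,0,-0.5],"turn":[0,0,0]},{"xyz":[0,0,-0.5],"turn":[0,0,0]},{"xyz":[0,0,-0.5],"turn":[0,0,0]},{"xyz":[0,0,-0.5],"turn":[0,0,0]},{"xyz":[0,0,-0.5],"turn":[0,0,0]}]' --jaw 0.2 --force 20

```text
t: 9.95
tcp_pos: [536.6, -211.9, 63.1]
ee_rot: [-25.9, 89.6, -14.7]
force: [0.6, -0.4, -0.0]
gripper_width: 68.1
```

step_arm --plan '[{"xyz":[0,0,4],"turn":[0,0,0]},{"xyz":[0,0,12],"turn":[0,0,0]},{"xyz":[0,0,24],"turn":[0,0,0]},{"xyz":[0,0,40],"turn":[0,0,0]},{"xyz":[0,0,60],"turn":[0,0,0]},{"xyz":[0,0,85],"turn":[0,0,0]},{"xyz":[0,0,110],"turn":[0,0,0]},{"xyz":[0,0,130],"turn":[0,0,0]}]'

```text
t: 10.75
tcp_pos: [537.2, -212.2, 196.0]
ee_rot: [-30.3, 89.5, -19.1]
force: [0.2, -0.7, 0.5]
gripper_width: 68.1
```

```bash
python3 - <<'E'
from h import *
o=bot.get_obs();print(o['tcp_pos'],o['force'],o['gripper_width'])
cs=[]
for n,b in(('scene',(140,215,290,375)),('side',(200,30,350,190))):
    d=snap(n,n+'5');c=d['image'][b[1]:b[3],b[0]:b[2],::-1];cs.append(cv2.resize(c,(400,427),interpolation=cv2.INTER_CUBIC))
    W=cloud(d).reshape(-1,3);W=W[np.isfinite(W).all(1)]
    q=W[(W[:,2]>104)&(W[:,2]<120)&(np.hypot(W[:,0]-536,W[:,1]+212)<60)]
    print(n,len(q),np.percentile(q,[5,50,95],0).round(1),[np.round(x,1) for x in rect(q)])
    s=W[(W[:,2]>38)&(W[:,2]<48)&(np.hypot(W[:,0]-480,W[:,1]-235)<45)];print('spool',len(s),s.mean(0) if len(s) else 0)
cv2.imwrite('pics/c5.png',np.hstack(cs))
E
```

```text
[ 537.19516298 -212.19854749  195.99819028] [ 0.20394182 -0.67331322  0.46503826] 68.11796621207846
scene 651 [[ 504.  -234.3  105.5]
 [ 539.8 -214.3  110.5]
 [ 572.7 -192.6  113.8]] [array([ 537.4, -213.1]), array([79.6, 44.5]), np.float64(11.4)]
spool 152 [490.8794835  246.91937135  42.88073165]
side 371 [[ 498.9 -227.3  105.4]
 [ 533.7 -201.8  111.6]
 [ 568.9 -187.3  114. ]] [array([ 533.8, -209.2]), array([79.7, 43.8]), np.float64(11.2)]
spool 658 [488.57470072 239.71751226  44.04719336]
```

View pics/c5.png

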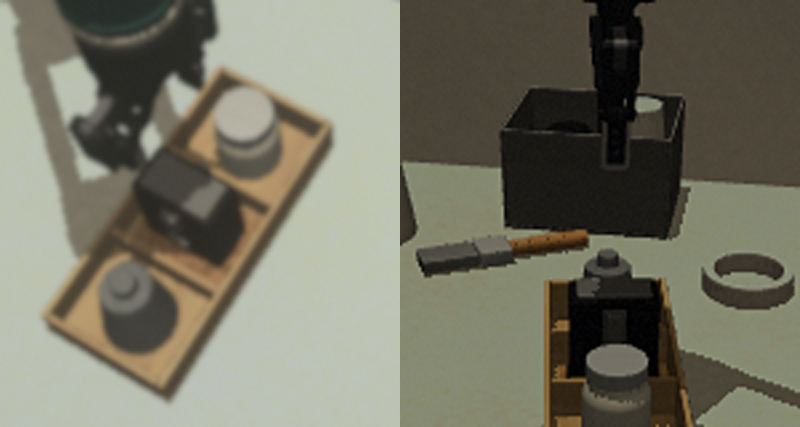

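The pack stands centred in the middle compartment at (190,205), with the jar and cone upright and the gripper clear. I'll hand in.

```bash
python3 -c "
from plant import bot
print(bot.sign_off())"
```

```text
the job is handed in; nothing more can be done
None
```

The battery pack is off its dock and standing upright on the cork liner in the tray's middle compartment. I handed the job in after about 11 s of robot time; no verdict was reported.

- **Unlatching and pull:** I gripped both buttons to an opening of about 42 mm and pulled the pack straight up through the catch. The force then settled at −4 N, the pack's weight.
- **Placing:** I carried it over the jar and lowered it in small steps until it touched down, then pushed about 11 N before letting go. After opening, the force read zero, and I raised the gripper clear to z ≈ 196 mm.
- **Pack position:** The two cameras put it about 1 to 4 mm from the liner's centre, yaw matching the tray, top at about the expected 112 mm. They differ from each other by about 4 mm, well inside the tolerance.
- **Other objects:** The jar and cone look upright and undisturbed in the last pictures. I saw the spool's top at its expected 44 mm height beside the dock, but did not measure how far any of the three may have moved.
- **One oddity:** The jaw opening read 42 mm, against the 44 mm stated for flush buttons. I did not find out why.

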